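# Find the full gur tin and set it on the thali

## Robot

A 6-joint arm with a two-finger parallel gripper is mounted at the origin on the work surface. World frame = base frame: x ahead of the robot, y to its left, z up, the work surface at z = 0. Lengths are in mm, angles in degrees, forces in N, time in s.
With the tool pointing down it reaches from about 300 to 850 mm from the base axis. Payload 4.2 kg.
Tool frame: the origin (TCP) lies between the finger pads; the fingertips stand 22 mm ahead of it and the grasp point (between the pads) lies 3 mm ahead of it (env.finger_overhang is the distance from the TCP to the fingertips, in mm); z points along the fingers, y is the line along which they close (so a half turn about z gives the same grasp; the last joint's range is limited). The gripper opens to 91 mm and grips with 3 to 60 N. Pads are 32 mm wide; open, the fingers measure 118 mm over their backs; the gripper's body (76 mm by 178 mm) begins 60 mm behind the grasp point.
Start: joints at [-68.067, 18.312, 89.639, -0, 72.044, -1.146], TCP at [225.401, -528.994, 235.976] pointing down, gripper open.
Joint ranges: [-177.97, 177.97], [-48.28, 115.42], [12.27, 149.76], [-77.06, 257.06], [2.81, 150.46], [-146.56, 146.56]. Speed limits (degrees/s): [147.25, 147.25, 180, 180, 180, 180].

## Interface

Orientations are given as [roll, pitch, yaw] about the fixed x, y, z axes, in that order (R = Rz(yaw) Ry(pitch) Rx(roll)).
In Python, from workcell import state, cams, ticket, look_for, outline_of, env gives the robot as it stands.
- The arm moves only by the tool servo_tool, never from a script. Its argument "steps" is a list of rows, each a list of 3 entries, a list of its own where there are three numbers: the closure in counts, from 0 (fully open) to 255 (shut), then the shift along the tool's x, y, z in mm, then the turn, a rotation vector about the tool's x, y, z in rad. A call has exactly 10 rows; each row shifts and turns the commanded pose from where the row before left it, along the tool's axes as they then stand; what a row does not reach is not made up. A row lasts 1/10 s, in which the tool goes at most 50 mm and 8.59 degrees, less where a joint would pass 70% of its speed; a pose out of reach is approached as far as the arm can. A call with a gripper value outside its range is refused whole. The fingers move at their own pace and stop on an object; "squeeze" is the grip in N (left out, the last holds). Time passes only in rows, so rows that do not move let the fingers close, or fill a call up. It gives the time, the measured TCP pose, the force, the opening and the grip force at its end, in the units of the state.
- state(): the state, without advancing time (a new reading comes with each control period).
- cams.grab_frame(name): name is "scene" or "top" or "wrist"; returns a dict with "color" (420x560x3 uint8, red, green, blue), "z_map" (420x560 float32, mm along the optical axis (not along the pixel's ray), 0 where there is no reading), "fovy" (degrees; the focal length in pixels is half the picture's height over the tangent of half this angle, whatever the lens; pixels are square), "cx", "cy" (the principal point, pixels), "eye" and "rotation" of the camera in the world; the wrist camera has in their place "tool_from_camera" (4x4, takes a point from camera to tool coordinates, whose origin is the TCP and whose axes are the flange's). Camera axes: x right, y up, looking along -z (the intrinsics and any distortion apply to the point x, -y, -z); pixel columns grow to the right and rows downward; lengths in mm; the calibration is good to about 2 mm. A picture is of the moment at which its call begins: read the wrist's pose just before it.
- ticket.job_done(): hands the job in; it is judged then, once.
Trained networks look in a picture, given as the dict that the camera call returned (one of the last four; its "shot" number tells which), for a name from the list of things; names that differ only in an ending like _2 or _b are one class to them, and where a whole thing is asked for, a point or a joint stands for the part that bears it (a point fixed in the world has none). Each returns a list of dicts, best first, with "confidence" (0 to 1); they miss things now and then, are a little off and sometimes report something else, mostly with a low value. They report only what shows in the picture. A call takes as long as a camera call.
- look_for(picture, thing): "at" ([column, row] in pixels, amid what is visible of it).
- outline_of(picture, thing): "pixels" (420x560 bool, what is visible of it) and "at" ([column, row] in pixels, amid what is visible of it).
The state is a dict: "time_s": time; "qpos": joint angles; "qvel": joint speeds; "effort": joint torques, N m; "ee_pos": TCP position; "ee_rot": TCP orientation; "force": force on the tool from outside, world axes, zero at the start; "torque": the same for the moment, N m; "gripper_width": finger opening in mm; "gripper_force": force on a finger pad.
Only numpy, scipy, OpenCV 4.12 (cv2) and the standard library are available. Lean on these libraries where they do the work, as an engineer would, in place of code of your own. Each camera call takes 0.05 s, during which the arm holds its last target. There are 200 camera calls.

## Task

Three identical lidded steel tins stand on the dining table; one is full of a solid block of gur (jaggery) and two are empty. Lift them to feel which one is the heavy, full tin and set it down gently, upright, on the flat of the steel thali near its middle. Leave the two empty tins standing upright on the table, clear of the thali; do not drop or tip any tin.

Things in the scene. Friction and masses are not known exactly. Their poses are not given: they have to be found in the camera images.
- tin_a: Closed steel tin, one of three look-alikes: upright cylinder, 60 mm diameter, 85 mm tall with its firmly shut flat brass-coloured lid (top 10 mm). Origin: centre of underside; z up; yaw means nothing. Grip its side, e.g. 50 mm above the underside. Total mass about 0.10 kg empty, 0.35 to 0.46 kg full. Exactly one tin is full; it may be any of them.
- tin_b: Closed steel tin, one of three look-alikes: upright cylinder, 60 mm diameter, 85 mm tall with its firmly shut flat brass-coloured lid (top 10 mm). Origin: centre of underside; z up; yaw means nothing. Grip its side, e.g. 50 mm above the underside. Total mass about 0.10 kg empty, 0.35 to 0.46 kg full. The tins stand to the robot's right, centres at least 90 mm apart in y, at differing x.
- tin_c: Closed steel tin, one of three look-alikes: upright cylinder, 60 mm diameter, 85 mm tall with its firmly shut flat brass-coloured lid (top 10 mm). Origin: centre of underside; z up; yaw means nothing. Grip its side, e.g. 50 mm above the underside. Total mass about 0.10 kg empty, 0.35 to 0.46 kg full. Along x, at least 60 mm of table is free on both sides of each tin.
- thali: Round steel plate, loose on the table to the robot's left: 260 mm across, rim 18 mm high, flat inner floor of 120 mm radius, 3 mm above the table. Origin: centre of underside; z up. A glass jar (108 mm tall), brass bell (84 mm) and blue clip, not part of the job, lie at least 80 mm clear of the tins and thali, farther out; all else is out of reach.

How it is judged:
By the outcome, as a careful person would: the job done as asked, in the order asked, and still so for the second after the job is handed in, with the robot touching nothing.
It also fails if it takes over 64 s, if anything falls off the work surface, if the arm or the gripper's body presses on something with over 40 N, if the wrist force passes 120 N, or if a joint passes its speed limit or range.

## Working session

There is one attempt and no reset: what is moved stays moved. The work goes in short steps, Python scripts to look and compute and a tool call to move; the robot and the scene stay as the last step left them, time stands still between calls to the robot, and variables do not carry over. Pictures are saved under pics/ and viewed, at most 10 in all, crops included, and the job is handed in when it is done.

Besides the shell and the picture viewer there is one more tool, called after ">>>" as a command line: name --argument value ..., lists and objects as JSON in quotes. servo_tool: Moves the arm, as the interface text tells. Its arguments: {"type":"object","properties":{"steps":{"type":"array","items":{"type":"array"}},"squeeze":{"type":"number"}},"required":["steps"]}

```bash
mkdir -p pics; cat > h.py <<'E'
import numpy as np, cv2
from workcell import state, cams, ticket, look_for, outline_of, env
def world(p,mask=None):
    h,w=p["z_map"].shape; f=h/2/np.tan(np.radians(p["fovy"]/2))
    v,u=np.mgrid[:h,:w]; z=p["z_map"].astype(float)
    c=np.stack([(u-p["cx"])/f*z,-(v-p["cy"])/f*z,-z],-1)
    W=c@np.array(p["rotation"]).T+np.array(p["eye"]); W[z==0]=np.nan
    return W
E
python3 - <<'E'
from h import *
s=state();print({k:np.round(v,3) if not isinstance(v,str) else v for k,v in s.items()})
p=cams.grab_frame("top");print({k:v for k,v in p.items() if k not in("color","z_map")})
cv2.imwrite("pics/top.png",p["color"][:,:,::-1])
W=world(p)
for n in("tin_a","thali"):
    for o in outline_of(p,n):
        P=W[o["pixels"]];P=P[~np.isnan(P[:,0])]
        zt=np.percentile(P[:,2],95);T=P[P[:,2]>zt-6] if n=="tin_a" else P
        lo,hi=np.percentile(T,1,0),np.percentile(T,99,0)
        print(n,round(o["confidence"],2),o["at"],len(P),lo.round(1),hi.round(1),((lo+hi)/2).round(1))
E
```

```text
{'time_s': np.float64(0.0), 'qpos': array([-6.8068e+01,  1.8353e+01,  8.9708e+01, -1.0000e-03,  7.2043e+01,
       -1.1460e+00]), 'qvel': array([-0.037,  0.033,  0.007,  0.003, -0.043, -0.079]), 'effort': array([ 1.0000e-03, -4.1246e+01, -2.3197e+01,  7.3000e-02,  4.6000e-02,
       -0.0000e+00]), 'ee_pos': array([ 225.207, -528.543,  235.095]), 'ee_rot': array([-1.79895e+02, -2.00000e-03,  2.30780e+01]), 'force': array([ 0.1  , -0.267, -0.424]), 'torque': array([-0.034, -0.01 , -0.046]), 'gripper_force': np.float64(0.0), 'gripper_width': np.float64(91.084)}
{'fovy': 46.518558850658565, 'cx': 286.3286737144766, 'cy': 213.6510627045975, 'eye': array([327.29006318, -17.27557429, 997.88256933]), 'rotation': array([ 11.7250967 ,  -0.11644779, -88.28710227]), 'shot': 1}Traceback (most recent call last):
  File "<stdin>", line 5, in <module>
  File "h.py", line 7, in world
    W=c@np.array(p["rotation"]).T+np.array(p["eye"]); W[z==0]=np.nan
      ~~~~~~~~~~~~~~~~~~~~~~~~~~~^~~~~~~~~~~~~~~~~~~
ValueError: operands could not be broadcast together with shapes (420,560) (3,)
```

```bash
sed -i 's/^import numpy.*/&\nfrom scipy.spatial.transform import Rotation as Ro/; s/np.array(p\["rotation"\]).T/Ro.from_euler("xyz",p["rotation"],degrees=True).as_matrix().T/' h.py
cat > see.py <<'E'
from h import *
import sys
p=cams.grab_frame("top")
cv2.imwrite("pics/%s.png"%sys.argv[1],p["color"][:,:,::-1])
W=world(p)
for n in("tin_a","thali"):
    for o in outline_of(p,n):
        P=W[o["pixels"]];P=P[~np.isnan(P[:,0])]
        zt=np.percentile(P[:,2],90);T=P[abs(P[:,2]-zt)<6] if n=="tin_a" else P
        lo,hi=np.percentile(T,1,0),np.percentile(T,99,0)
        print(n,round(o["confidence"],2),np.round(o["at"]),len(P),lo.round(1),hi.round(1),((lo+hi)/2).round(1))
E
python3 see.py top0
```

```text
tin_a 0.92 [373. 187.] 1073 [ 553.6 -219.4   81.2] [ 609.  -163.6   88.7] [ 581.3 -191.5   85. ]
tin_a 0.86 [312. 178.] 1012 [570.2 -91.9  81.2] [626.  -35.8  88.4] [598.1 -63.9  84.8]
tin_a 0.79 [436. 215.] 1102 [ 497.4 -334.7   81.1] [ 552.7 -279.1   88.5] [ 525.  -306.9   84.8]
thali 0.88 [187. 215.] 12202 [400.9  71.2  -1.7] [643.3 313.5  18.8] [522.1 192.3   8.6]
```

View pics/top0.png

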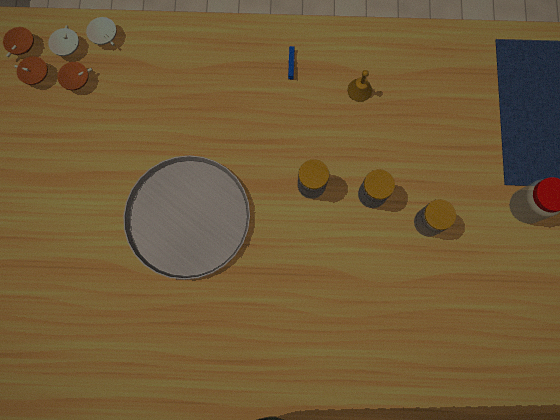

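>>> servo_tool --steps '[[0,[0,0,0],[0,0,-0.146]],[0,[0,0,0],[0,0,-0.146]],[0,[0,0,0],[0,0,-0.146]],[0,[0,0,0],[0,0,-0.146]],[0,[0,0,0],[0,0,-0.146]],[0,[0,0,0],[0,0,-0.146]],[0,[0,0,0],[0,0,-0.146]],[0,[0,0,0],[0,0,-0.146]],[0,[0,0,0],[0,0,0]],[0,[0,0,0],[0,0,0]]]' --squeeze 20

```text
time_s: 1.2
ee_pos: [225.4, -528.9, 235.8]
ee_rot: [-180.0, -0.0, 89.8]
force: [-0.4, 0.3, 0.0]
gripper_width: 91.1
gripper_force: 0.0
```

>>> servo_tool --steps '[[0,[22.2,30,0],[0,0,0]],[0,[22.2,30,0],[0,0,0]],[0,[22.2,30,0],[0,0,0]],[0,[22.2,30,0],[0,0,0]],[0,[22.2,30,0],[0,0,0]],[0,[22.2,30,0],[0,0,0]],[0,[22.2,30,0],[0,0,0]],[0,[22.2,30,0],[0,0,0]],[0,[22.2,30,0],[0,0,0]],[0,[22.2,30,0],[0,0,0]]]'

```text
time_s: 2.2
ee_pos: [526.5, -305.9, 236.0]
ee_rot: [180.0, 0.0, 89.9]
force: [-0.8, -0.2, -0.9]
gripper_width: 90.7
gripper_force: 0.0
```

```bash
cat > wr.py <<'E'
from h import *
import sys
s=state();p=cams.grab_frame("wrist")
print(s["ee_pos"].round(1),s["ee_rot"].round(1),s["force"].round(2),s["time_s"])
T=np.eye(4);T[:3,:3]=Ro.from_euler("xyz",s["ee_rot"],degrees=True).as_matrix();T[:3,3]=s["ee_pos"]
M=T@np.array(p["tool_from_camera"])
p2=dict(p);h,w=p["z_map"].shape;f=h/2/np.tan(np.radians(p["fovy"]/2));v,u=np.mgrid[:h,:w];z=p["z_map"].astype(float)
W=np.stack([(u-p["cx"])/f*z,-(v-p["cy"])/f*z,-z],-1)@M[:3,:3].T+M[:3,3];W[z==0]=np.nan
cv2.imwrite("pics/%s.png"%sys.argv[1],p["color"][:,:,::-1])
for o in outline_of(p,sys.argv[2] if len(sys.argv)>2 else "tin_a"):
    P=W[o["pixels"]];P=P[~np.isnan(P[:,0])];T_=P[abs(P[:,2]-np.percentile(P[:,2],90))<6]
    lo,hi=np.percentile(T_,1,0),np.percentile(T_,99,0)
    print(round(o["confidence"],2),np.round(o["at"]),lo.round(1),hi.round(1),((lo+hi)/2).round(1))
E
python3 wr.py w1
```

```text
[ 526.5 -305.9  236. ] [180.    0.   89.9] [-0.75 -0.23 -0.88] 2.2
0.65 [277. 202.] [ 496.  -333.4   83.8] [ 551.  -277.9   87.6] [ 523.5 -305.6   85.7]
0.58 [336.  75.] [ 551.5 -217.9   83.8] [ 606.8 -162.6   87.7] [ 579.2 -190.3   85.8]
```

>>> servo_tool --steps '[[0,[0.7,-1.2,36],[0,0,0]],[0,[0,0,45],[0,0,0]],[0,[0,0,45],[0,0,0]],[0,[0,0,37],[0,0,0]],[0,[0,0,20],[0,0,0]],[0,[0,0,0],[0,0,0]],[255,[0,0,0],[0,0,0]],[255,[0,0,0],[0,0,0]],[255,[0,0,0],[0,0,0]],[255,[0,0,0],[0,0,0]]]' --squeeze 25

```text
time_s: 3.3
ee_pos: [524.8, -306.7, 54.3]
ee_rot: [179.9, 0.1, 90.0]
force: [-0.7, 1.0, -0.4]
gripper_width: 61.7
gripper_force: 0.0
```

>>> servo_tool --steps '[[255,[0,0,0],[0,0,0]],[255,[0,0,0],[0,0,0]],[255,[0,0,-3],[0,0,0]],[255,[0,0,-5],[0,0,0]],[255,[0,0,-5],[0,0,0]],[255,[0,0,-5],[0,0,0]],[255,[0,0,-2],[0,0,0]],[255,[0,0,0],[0,0,0]],[255,[0,0,0],[0,0,0]],[255,[0,0,0],[0,0,0]]]'

```text
time_s: 4.3
ee_pos: [524.0, -306.2, 72.7]
ee_rot: [-180.0, -0.0, 90.0]
force: [0.2, -0.1, -3.8]
gripper_width: 58.8
gripper_force: 25.0
```

```bash
cat > f.py <<'E'
from h import *
r=[]
for i in range(5):
    s=state();r.append(np.r_[s["force"],s["effort"][1:3]]);cams.grab_frame("top")
print(s["ee_pos"].round(1),s["gripper_width"],s["time_s"],np.round(r,2))
E
python3 f.py
```

```text
[ 524.1 -306.3   72.8] 58.75630452865254 4.5 [[ 2.100e-01 -1.400e-01 -3.850e+00 -4.923e+01 -2.017e+01]
 [ 7.000e-02  6.500e-01 -3.860e+00 -4.919e+01 -2.014e+01]
 [ 1.000e-02  4.000e-02 -3.390e+00 -4.916e+01 -2.012e+01]
 [ 5.000e-02  2.700e-01 -3.650e+00 -4.913e+01 -2.011e+01]
 [ 6.200e-01 -0.000e+00 -4.320e+00 -4.912e+01 -2.011e+01]]
```

>>> servo_tool --steps '[[255,[0,0,-5],[0,0,0]],[255,[0,0,-12],[0,0,0]],[255,[0,0,-18],[0,0,0]],[255,[0,0,-18],[0,0,0]],[255,[0,0,-18],[0,0,0]],[255,[0,0,-17],[0,0,0]],[255,[0,0,-10],[0,0,0]],[255,[0,0,-2],[0,0,0]],[255,[4,0,0],[0,0,0]],[255,[10,0,0],[0,0,0]]]' --squeeze 30

```text
time_s: 5.55
ee_pos: [523.7, -292.1, 172.0]
ee_rot: [-179.9, -0.0, 89.9]
force: [-0.3, 0.1, -3.0]
gripper_width: 58.8
gripper_force: 30.0
```

>>> servo_tool --steps '[[255,[17,0,0],[0,0,0]],[255,[24,0,0],[0,0,0]],[255,[27,0,0],[0,0,0]],[255,[27,0,0],[0,0,0]],[255,[27,0,0],[0,0,0]],[255,[27,0,0],[0,0,0]],[255,[27,0,0],[0,0,0]],[255,[27,0,0],[0,0,0]],[255,[27,0,0],[0,0,0]],[255,[27,0,0],[0,0,0]]]'

```text
time_s: 6.55
ee_pos: [523.1, -32.9, 172.4]
ee_rot: [-179.9, -0.0, 90.0]
force: [1.1, 0.1, -3.3]
gripper_width: 58.7
gripper_force: 30.0
```

>>> servo_tool --steps '[[255,[27,0,0],[0,0,0]],[255,[27,0,0],[0,0,0]],[255,[27,0,0],[0,0,0]],[255,[27,0,0],[0,0,0]],[255,[27,0,0],[0,0,0]],[255,[27,0,0],[0,0,0]],[255,[27,0,0],[0,0,0]],[255,[21,0,0],[0,0,0]],[255,[12,-1,0],[0,0,0]],[255,[5,-1,0],[0,0,0]]]'

```text
time_s: 7.55
ee_pos: [521.1, 193.1, 172.4]
ee_rot: [-179.9, 0.0, 90.1]
force: [-0.4, -0.4, -3.6]
gripper_width: 58.8
gripper_force: 30.0
```

```bash
python3 f.py; python3 see.py top1
```

```text
[521.9 191.  172.8] 58.482348557170674 7.75 [[-3.900e-01 -3.900e-01 -3.580e+00 -4.239e+01 -2.291e+01]
 [-4.200e-01  5.600e-01 -3.780e+00 -4.250e+01 -2.277e+01]
 [ 4.000e-02 -6.300e-01 -4.260e+00 -4.235e+01 -2.289e+01]
 [-4.800e-01 -2.600e-01 -3.290e+00 -4.238e+01 -2.285e+01]
 [-1.500e-01 -6.400e-01 -3.630e+00 -4.241e+01 -2.281e+01]]
tin_a 0.91 [311. 179.] 999 [569.6 -91.7  80.9] [625.4 -37.4  88.2] [597.5 -64.5  84.5]
tin_a 0.66 [184. 202.] 324 [507.2 160.  198.7] [547.7 178.3 205.3] [527.5 169.1 202. ]
tin_a 0.65 [376. 190.] 1021 [ 553.5 -218.5   81. ] [ 609.4 -163.7   89.2] [ 581.4 -191.1   85.1]
thali 0.82 [207. 218.] 6744 [398.4  68.1  -1.6] [644.5 215.3  19.4] [521.5 141.7   8.9]
```

View pics/top1.png

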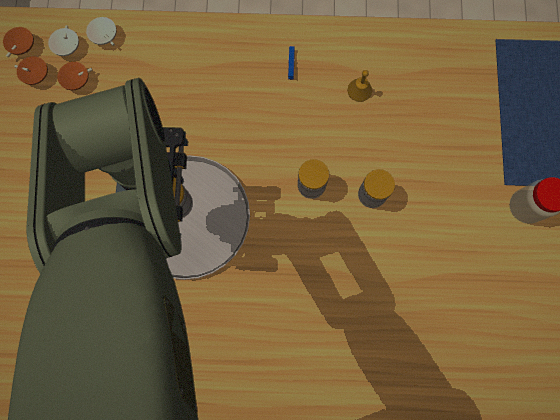

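>>> servo_tool --steps '[[255,[0,0,4],[0,0,0]],[255,[0,0,12],[0,0,0]],[255,[0,0,16],[0,0,0]],[255,[0,0,18],[0,0,0]],[255,[0,0,18],[0,0,0]],[255,[0,0,16],[0,0,0]],[255,[0,0,12],[0,0,0]],[255,[0,0,8],[0,0,0]],[255,[0,0,4],[0,0,0]],[255,[0,0,1],[0,0,0]]]'

```text
time_s: 8.95
ee_pos: [522.3, 191.7, 63.7]
ee_rot: [-180.0, 0.0, 90.0]
force: [0.4, -0.5, -3.2]
gripper_width: 58.7
gripper_force: 30.0
```

>>> servo_tool --steps '[[255,[0,0,1],[0,0,0]],[255,[0,0,1],[0,0,0]],[255,[0,0,1],[0,0,0]],[255,[0,0,1],[0,0,0]],[255,[0,0,0.5],[0,0,0]],[255,[0,0,0.5],[0,0,0]],[255,[0,0,0],[0,0,0]],[255,[0,0,0],[0,0,0]],[255,[0,0,0],[0,0,0]],[255,[0,0,0],[0,0,0]]]'

```text
time_s: 9.95
ee_pos: [522.2, 191.7, 59.0]
ee_rot: [180.0, 0.0, 90.0]
force: [-0.0, -0.7, -3.6]
gripper_width: 58.6
gripper_force: 30.0
```

Not touching yet; finer steps down.

>>> servo_tool --steps '[[255,[0,0,0.5],[0,0,0]],[255,[0,0,0],[0,0,0]],[255,[0,0,0.5],[0,0,0]],[255,[0,0,0],[0,0,0]],[255,[0,0,0.5],[0,0,0]],[255,[0,0,0],[0,0,0]],[255,[0,0,0],[0,0,0]],[255,[0,0,0],[0,0,0]],[255,[0,0,0],[0,0,0]],[255,[0,0,0],[0,0,0]]]'

```text
time_s: 10.95
ee_pos: [522.2, 191.7, 57.4]
ee_rot: [180.0, 0.0, 90.0]
force: [-0.1, 0.4, -3.8]
gripper_width: 58.8
gripper_force: 30.0
```

>>> servo_tool --steps '[[255,[0,0,0.5],[0,0,0]],[255,[0,0,0],[0,0,0]],[255,[0,0,0.5],[0,0,0]],[255,[0,0,0],[0,0,0]],[255,[0,0,0],[0,0,0]],[255,[0,0,0],[0,0,0]],[255,[0,0,0],[0,0,0]],[255,[0,0,0],[0,0,0]],[255,[0,0,0],[0,0,0]],[255,[0,0,0],[0,0,0]]]'

```text
time_s: 11.95
ee_pos: [522.3, 191.7, 57.1]
ee_rot: [180.0, -0.0, 90.0]
force: [-2.0, 0.4, 5.9]
gripper_width: 58.7
gripper_force: 30.0
```

>>> servo_tool --steps '[[70,[0,0,0],[0,0,0]],[50,[0,0,0],[0,0,0]],[30,[0,0,0],[0,0,0]],[0,[0,0,0],[0,0,0]],[0,[0,0,0],[0,0,0]],[0,[0,0,0],[0,0,0]],[0,[0,0,0],[0,0,0]],[0,[0,0,-5],[0,0,0]],[0,[0,0,-10],[0,0,0]],[0,[0,0,-20],[0,0,0]]]'

```text
time_s: 12.95
ee_pos: [521.4, 191.4, 91.4]
ee_rot: [-179.9, 0.1, 90.0]
force: [-0.0, -0.6, -0.2]
gripper_width: 91.2
gripper_force: 0.0
```

>>> servo_tool --steps '[[0,[0,0,-25],[0,0,0]],[0,[0,0,-25],[0,0,0]],[0,[0,0,-25],[0,0,0]],[0,[0,0,-25],[0,0,0]],[0,[0,0,-30],[0,0,0]],[0,[0,0,-30],[0,0,0]],[0,[0,0,0],[0,0,0]],[0,[0,0,0],[0,0,0]],[0,[0,0,0],[0,0,0]],[0,[0,0,0],[0,0,0]]]'

```text
time_s: 13.95
ee_pos: [521.5, 191.5, 250.2]
ee_rot: [-179.9, 0.1, 90.0]
force: [-0.6, -0.8, -0.2]
gripper_width: 91.5
gripper_force: 0.0
```

```bash
python3 f.py; python3 wr.py w2; python3 wr.py w3 thali
```

```text
[522.  191.7 250.8] 90.99268836207747 14.15 [[ -0.56  -0.85  -0.21 -39.77 -23.58]
 [ -0.2    0.33  -0.11 -39.62 -23.48]
 [  0.08   0.36   0.26 -39.5  -23.43]
 [ -0.26   0.23   0.23 -39.41 -23.4 ]
 [  0.69   0.59   0.47 -39.36 -23.39]]
[522.1 191.7 251. ] [-179.9    0.    90. ] [0.11 0.05 0.32] 14.2
0.9 [277. 198.] [493.2 165.1  86.7] [548.4 220.6  90.5] [520.8 192.8  88.6]
[522.2 191.7 251.2] [-180.    0.   90.] [-0.47 -0.37 -0.47] 14.3
0.91 [277. 164.] [393.2  72.2   5.7] [643.3 317.7  17.6] [518.3 195.   11.6]
```

View pics/w2.png

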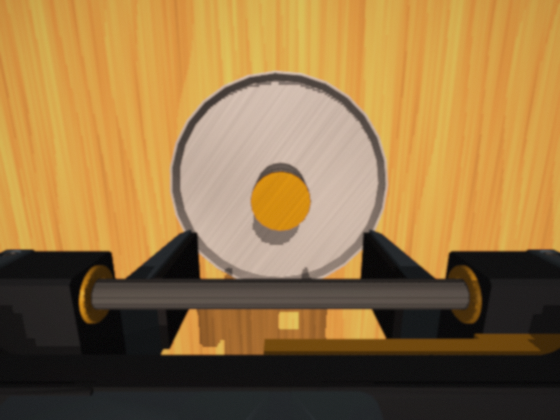

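The wrist picture shows the tin upright at pixel (280, 200), near the middle of the thali. The wrist force was about -3.7 N with the tin held and about 0 N after release. That is roughly 0.38 kg, so this is the full tin. The other two are untouched.

```bash
python3 -c "
from h import *
print(ticket.job_done())"
```

```text
the job is handed in; nothing more can be done
None
```

The full tin (about 0.38 kg by wrist force) stands upright near the middle of the thali; I lifted only that one, as its weight was decisive, so the two empty tins were never touched, and the job is handed in.

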